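Rotate the camera batteries behind the lens in the gear caddy

TASK

Swap the two camera batteries: the spent one at the back of the wooden gear caddy goes into the charger, and the charged one now in the charger goes into the caddy's rear compartment in its place. The lens and the film can stand in the way in the caddy, so first set both upright on the rubber lens mat, and once the batteries are swapped stand each of them back in its own compartment. Never let the lens tip over, and leave the camera, the hard disk and the earbud case alone.

Things in the scene. Friction and masses are not known exactly. Their poses are not given: they have to be found in the camera images.
- spare_lens: Spare camera lens, black cylinder 66-68 mm across (foot 62 mm), 71 mm tall, 0.24 kg, upright. Origin: centre of its underside, z up. Starts in the caddy's front compartment and returns there. Grip it high, above the caddy's low sides, not along the caddy: the film can is 15 mm behind it.
- film_can: Film can, dark upright cylinder with grey lid, 34 mm across the lid (31 mm below it), 52 mm tall. Origin: centre of its underside, z up. Starts in the caddy's middle compartment and returns there. About 15 mm to the lens in front and to the low battery behind, over which a fingertip has room.
- spent_battery: Spent camera battery, a flat black block 52 mm (its x) by 36 mm (its y) by 16 mm tall; origin: centre of its underside, z up. It starts in the rear compartment of the caddy, its long side across the caddy, and must end in the charger. Looks the same as the charged one: told apart by where it starts.
- charged_battery: Charged camera battery, same block, 52 mm (x) by 36 mm (y) by 16 mm tall; origin: centre of its underside, z up. It starts in the charger's bay, its long side along the charger's y, and must end in the rear compartment of the caddy, its long side across the caddy. Either way round is right.
- gear_caddy: Wooden cork-lined caddy, fixed, 190 mm long (x, away from robot), 92 wide (y). Origin: centre of underside. Compartments along x, floor z=3 mm, ribs between them 3 thick, top z=8: front (lens) centre x=-51, 80 square, walls 25 high; middle (can) x=15.5, 47 long; rear (battery) x=66.5, 49 long. The last two lie between side walls 48 high, 66 apart; behind the rear one is only a rib, top z=8.
- charger: White charger, fixed, 60 mm wide (x), y from -38 to +76 mm. Origin: under its bay's centre, at desk height. Bay 48 (x) by 64 mm (y), floor z=6 mm; a battery lies flat in it, long side along y. Lips 6 mm thick, top z=11, on both long sides and the -y end; at the +y end the electronics housing, 22 mm high, y=+32 to +76.
- lens_mat: Grey rubber lens mat, 150 mm (x) by 200 mm (y), 2 mm thick, fixed flat on the desk; origin: centre of its underside. Side area for things set down meanwhile; empty at the start.
- camera: Bystander: black mirror camera, 97 x 142 mm and 101 mm tall, left of the work. Leave it alone.
- hard_disk: Bystander: flat dark hard disk, 115 x 78 x 14 mm, at the back of the desk. Leave it alone.
- earbud_case: Bystander: small white rounded earbud case, 48 x 58 x 24 mm, left of the work. Leave it alone.
Mind the look-alikes: they are no part of the job. Leave any purple or yellow look-alike of the spent_battery alone.

How it is judged:
By the outcome, as a careful person would: the job done as asked, in the order asked, and still so for the second after the job is handed in, with the robot touching nothing.
It also fails if it takes over 139 s, if anything falls off the work surface, if the arm or the gripper's body presses on something with over 40 N, if the wrist force passes 120 N, or if a joint passes its speed limit or range.

ROBOT

A 6-joint arm with a two-finger parallel gripper is mounted at the origin on a cart in front of the work surface, level with it; the furniture and walls round the work are solid. World frame = base frame: x ahead of the robot, y to its left, z up, the work surface at z = 0. Lengths are in m, angles in rad, forces in N, time in s.
With the tool pointing down it reaches from about 0.425 to 1.125 m from the base axis. Payload 14.9 kg.
Tool frame: the origin (TCP) lies between the finger pads; the fingertips stand 25 mm ahead of it and the grasp point (between the pads) lies 6 mm ahead of it; z points along the fingers, y is the line along which they close (so a half turn about z gives the same grasp; the last joint's range is limited). The gripper opens to 91 mm and grips with 3 to 60 N. Pads are 32 mm wide; open, the fingers measure 118 mm over their backs; the gripper's body (76 mm by 178 mm) begins 60 mm behind the grasp point.
Start: joints at [-1.293, 0.379, 1.734, -0, 1.028, -0.033], TCP at [0.214, -0.666, 0.208] pointing down, gripper open.
Joint ranges: [-2.77, 2.77], [-0.74, 2.19], [0, 2.66], [-1.06, 4.2], [0.31, 2.87], [-3.08, 3.08]. Speed limits (rad/s): [1.89, 1.89, 2.39, 3.14, 3.14, 3.14].

INTERFACE

Orientations are given as a 3x3 rotation matrix whose columns are the frame's x, y, z axes.
In Python, from cell import manip, grab_frame, nets gives the robot as it stands.
- The arm moves only by the shell command python3 -m creep 'ROWS' [FORCE]. ROWS is JSON, one flat list of numbers, 7 for each row, row after row: the shift along the world's x, y, z in cm, then the turn, a rotation vector about the world's x, y, z in degrees, then the closure, from 0 (fully open) to 1 (shut). In form: [tx, ty, tz, rx, ry, rz, jaw, tx, ty, tz, rx, ry, rz, jaw, ...]. A call has 1 to 12 rows; each row is the pose to reach, as a shift and turn from the pose commanded when the call began; what a row does not reach only later rows make up. A row lasts 1/8 s, in which the tool goes at most 62.5 mm and 10.7 degrees, less where a joint would pass 70% of its speed; a pose out of reach is approached as far as the arm can. A call with a gripper value outside its range is refused whole. The fingers move at their own pace and stop on an object; FORCE is the grip in N (left out, the last holds). Time passes only in rows, so rows that repeat a pose let the fingers close. It gives the time, the measured TCP pose, the force, the opening and the grip force at its end, in the units of the state.
- manip.get_obs(): the state, without advancing time (a new reading comes with each control period).
- grab_frame(name): name is "side" or "top" or "wrist"; returns a dict with "color" (384x512x3 uint8, blue, green, red), "K" (3x3 intrinsics, pixels), "k1" (the pictures are not rectified: a ray, as slopes to the right and down, at radius r is drawn at 1 + k1 r^2 times it, then the intrinsics apply), "rvec" (rotation vector, rad) and "tvec" (3), from world to camera coordinates, as OpenCV has them; the wrist camera has in their place "T_tool_cam" (4x4, takes a point from camera to tool coordinates, whose origin is the TCP and whose axes are the flange's). Camera axes: x right, y down, z forward; pixel columns grow to the right and rows downward; lengths in m; the calibration is good to about 2 mm. A picture is of the moment at which its call begins: read the wrist's pose just before it. There is no depth.
- manip.close_job(): hands the job in; it is judged then, once.
Trained networks look in a picture, given as the dict that the camera call returned (one of the last four; its "shot" number tells which), for a name from the list of things; names that differ only in an ending like _2 or _b are one class to them, and where a whole thing is asked for, a point or a joint stands for the part that bears it (a point fixed in the world has none). Each returns a list of dicts, best first, with "conf" (0 to 1); they miss things now and then, are a little off and sometimes report something else, mostly with a low value. They report only what shows in the picture. A call takes as long as a camera call. They do not tell look-alikes from the thing itself.
- nets.spot_in(picture, label): "location" ([x, y, z] in m, in the coordinates of the camera as it stood for that picture, good to about 4 mm: the middle of the surface that is visible of it).
The state is a dict: "t": time; "q": joint angles; "joint_vel": joint speeds; "joint_torque": joint torques, N m; "ee_pos": TCP position; "tool_rot": TCP orientation; "contact_force": force on the tool from outside, world axes, zero at the start; "ft_torque": the same for the moment, N m; "grip_width": opening from 0.0 (shut) to 1.0 (fully open); "grasp_force": force on a finger pad.
Only numpy, scipy, OpenCV 4.12 (cv2) and the standard library are available. Lean on these libraries where they do the work, as an engineer would, in place of code of your own. Each camera call takes 0.05 s, during which the arm holds its last target. There are 200 camera calls.

## Working session

There is one attempt and no reset: what is moved stays moved. The work goes in short steps, Python scripts to look and compute and a shell command to move; the robot and the scene stay as the last step left them, time stands still between calls to the robot, and variables do not carry over. Pictures are saved under pics/ and viewed, at most 14 in all, crops included, and the job is handed in when it is done.

```bash
mkdir -p pics; ls
cat > h.py <<'E'
import numpy as np, cv2
from cell import manip, grab_frame, nets
def cam(name):
    o=manip.get_obs(); f=grab_frame(name)
    if 'rvec' in f:
        R=cv2.Rodrigues(np.array(f['rvec'],float))[0]; t=np.array(f['tvec'],float).ravel()
        Rw=R.T; c=-R.T@t
    else:
        T=np.array(f['T_tool_cam']); Rt=np.array(o['tool_rot']); Rw=Rt@T[:3,:3]; c=Rt@T[:3,3]+np.array(o['ee_pos'])
    f['Rw'],f['c']=Rw,c
    return f
def ray(f,u,v):
    K=np.array(f['K']); p=np.array([(u-K[0,2])/K[0,0],(v-K[1,2])/K[1,1]]); q=p.copy()
    for _ in range(20): q=p/(1+f['k1']*(q@q))
    return f['Rw']@np.array([q[0],q[1],1.])
def hit(f,u,v,z):
    d=ray(f,u,v); return f['c']+d*(z-f['c'][2])/d[2]
def proj(f,P):
    c=f['Rw'].T@(np.array(P)-f['c']); q=c[:2]/c[2]; q=q*(1+f['k1']*(q@q)); K=np.array(f['K'])
    return q[0]*K[0,0]+K[0,2], q[1]*K[1,1]+K[1,2]
def spot(f,l,n=3):
    for d in nets.spot_in(f,l)[:n]:
        P=f['Rw']@np.array(d['location'])+f['c']; print(l,round(d['conf'],2),P.round(4),np.round(proj(f,P)))
E
python3 - <<'E'
from h import *
fs={}
for n in('top','side'):
    f=cam(n); cv2.imwrite(f'pics/{n}0.png',f['color']); print(n,f['c'].round(3))
    for l in ['spare_lens','film_can','spent_battery','gear_caddy','charger','lens_mat']+(['camera','hard_disk','earbud_case'] if n=='top' else []): spot(f,l)
o=manip.get_obs(); print(o['ee_pos'],o['tool_rot'],o['t'])
E
```

```text
pics
top [0.377 0.196 1.076]
spare_lens 0.88 [ 0.4511 -0.1356  0.0731] [369. 226.]
spent_battery 0.74 [ 0.6733 -0.2128  0.0158] [383. 157.]
spent_battery 0.61 [ 0.5681 -0.1178  0.0225] [356. 189.]
spent_battery 0.53 [0.3964 0.2768 0.0173] [227. 246.]
gear_caddy 0.83 [ 0.5164 -0.128   0.0203] [360. 206.]
charger 0.73 [0.4916 0.3975 0.0221] [187. 214.]
lens_mat 0.86 [ 0.4817  0.0979 -0.0016] [286. 218.]
camera 0.86 [0.5708 0.5486 0.0718] [133. 185.]
camera 0.36 [ 0.5117 -0.1259  0.0579] [363. 206.]
hard_disk 0.75 [ 0.7085 -0.0184  0.0181] [322. 145.]
earbud_case 0.58 [0.4527 0.5374 0.0232] [140. 227.]
earbud_case 0.56 [ 0.5664 -0.1193  0.0245] [357. 189.]
side [0.519 1.056 0.659]
spare_lens 0.6 [ 0.4512 -0.1157  0.0589] [284. 144.]
film_can 0.42 [ 0.5176 -0.1164  0.0517] [266. 145.]
spent_battery 0.57 [ 0.6542 -0.2169  0.015 ] [231. 141.]
spent_battery 0.49 [0.3988 0.2846 0.0134] [307. 226.]
gear_caddy 0.61 [ 0.5308 -0.0894  0.0234] [262. 155.]
charger 0.73 [0.4954 0.4247 0.0181] [272. 260.]
[ 0.21408359 -0.66647436  0.2080361 ] [[ 9.52088882e-01  3.05821451e-01  2.42843910e-05]
 [ 3.05821451e-01 -9.52088882e-01  1.94191499e-05]
 [ 2.90596913e-05 -1.10620690e-05 -1.00000000e+00]] 0.85
```

View pics/top0.png

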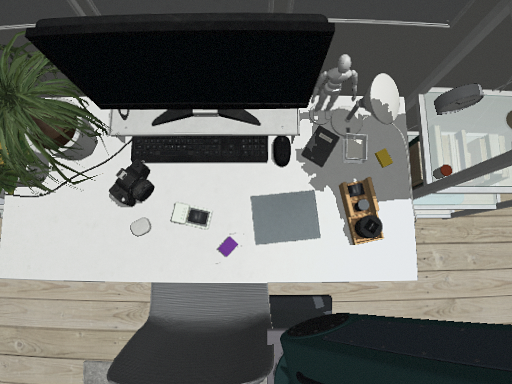

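View pics/side0.png

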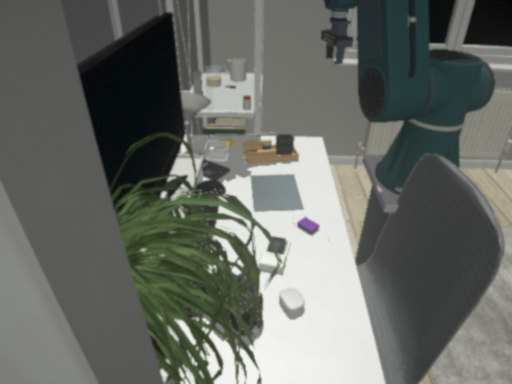

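```bash
python3 -m creep '[4,8,14,0,0,-9,0, 8,16,14,0,0,-9,0, 27,53,14,0,0,-9,0, 27,53,14,0,0,-9,0, 27,53,14,0,0,-9,0, 27,53,14,0,0,-9,0, 27,53,14,0,0,-9,0, 27,53,14,0,0,-9,0, 27,53,14,0,0,-9,0, 27,53,14,0,0,-9,0, 27,53,14,0,0,-9,0, 27,53,14,0,0,-9,0]'
python3 - <<'E'
from h import *
f=cam('wrist'); cv2.imwrite('pics/w1.png',f['color']); print(f['T_tool_cam'].round(3) if hasattr(f['T_tool_cam'],'round') else f['T_tool_cam'],f['c'],f['K'])
for l in ['spare_lens','film_can','spent_battery','gear_caddy']: spot(f,l)
E
```

```text
t: 2.35
ee_pos: [0.4841, -0.1363, 0.348]
tool_rot: [[0.988, 0.155, -0.0], [0.155, -0.988, -0.0], [-0.0, 0.0, -1.0]]
contact_force: [-0.3, -0.2, 0.4]
grip_width: 1.002
grasp_force: 0.0
[[-0.    -0.955 -0.297  0.084]
 [ 1.     0.    -0.002  0.   ]
 [ 0.002 -0.297  0.955 -0.177]
 [ 0.     0.     0.     1.   ]] [ 0.56726249 -0.12366211  0.52465699] [[268.60796848   0.         254.6667894 ]
 [  0.         268.60796848 189.05988816]
 [  0.           0.           1.        ]]
spare_lens 0.82 [ 0.4541 -0.1408  0.0798] [255. 176.]
spare_lens 0.59 [ 0.5197 -0.1226  0.005 ] [251. 131.]
film_can 0.56 [ 0.5199 -0.1293  0.0547] [254. 135.]
film_can 0.36 [0.4818 0.3377 0.0117] [  9. 116.]
spent_battery 0.56 [ 0.6688 -0.216   0.0143] [317.  55.]
spent_battery 0.55 [0.4003 0.266  0.0164] [ 47. 163.]
gear_caddy 0.97 [ 0.5196 -0.1243  0.007 ] [252. 132.]
```

View pics/w1.png

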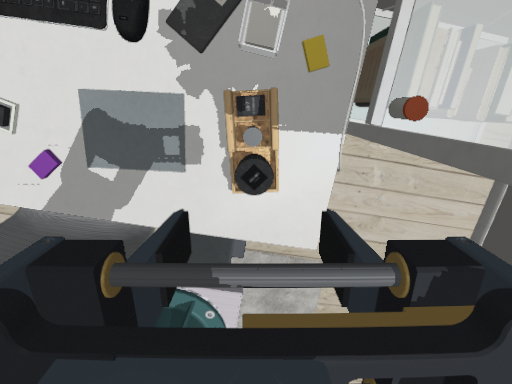

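Run:
```python
import cv2
i=cv2.imread('pics/w1.png'); c=i[80:205,205:300]; cv2.imwrite('pics/w1c.png',cv2.resize(c,None,fx=4.8,fy=4.8,interpolation=cv2.INTER_CUBIC))
```

```text
(no output)
```

View pics/w1c.png

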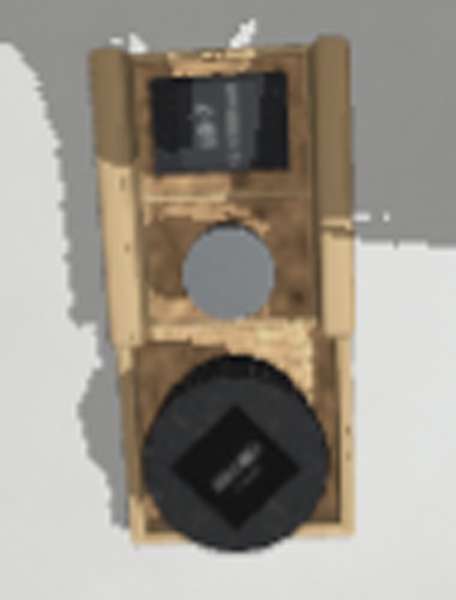

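Run:
```python
from h import *
f=cam('wrist')
def h(x,y,z): return hit(f,205+(x+.5)/4.8-.5,80+(y+.5)/4.8-.5,z)
L=h(236.5,460,.074);F=h(228,272,.055);B=h(220.5,123,.019)
print(L,F,B)
bc=np.array([h(152,78,.019),h(286,72,.019),h(289,170,.019),h(156,173,.019)])[:,:2]
d=(bc[0]+bc[3]-bc[1]-bc[2])/2; e=(bc[0]+bc[1]-bc[2]-bc[3])/2; print('bat sz',np.linalg.norm(d),np.linalg.norm(e),'yaw', np.degrees(np.arctan2(e[1],e[0])),np.degrees(np.arctan2(-d[0],d[1])))
W=np.array([h(90,50,.048),h(351,38,.048),h(132,542,.025),h(353,535,.025)])[:,:2]
m=np.array([[95,46],[95,-46],[-95,46],[-95,-46]])/1000
mc,wc=m-m.mean(0),W-W.mean(0); H=mc.T@wc; a=np.arctan2(H[0,1]-H[1,0],H[0,0]+H[1,1]); R=np.array([[np.cos(a),-np.sin(a)],[np.sin(a),np.cos(a)]])
t=W.mean(0); print('caddy',t,np.degrees(a)); print('res mm',((mc@R.T)-wc)*1000)
for P in (L,F,B): print('local',R.T@(P[:2]-t)*1000)
o=manip.get_obs();print(o['ee_pos'],np.degrees(np.arctan2(o['tool_rot'][1][0],o['tool_rot'][0][0])))
```

```text
[ 0.45229686 -0.14064075  0.074     ] [ 0.51600682 -0.12778826  0.055     ] [ 0.56649575 -0.11697704  0.019     ]
bat sz 0.05018032572591777 0.034866004964390476 yaw 10.61752072402183 10.507403011376955
caddy [ 0.5001886  -0.13155946] 11.016291110979745
res mm [[ 0.69837665  0.55745375]
 [ 0.66991834 -0.39386688]
 [-1.17966878  0.82441401]
 [-0.1886262  -0.98800088]]
local [-48.7445705    0.23759045]
local [16.247363    0.67903625]
local [67.87182005  1.64320429]
[ 0.483659   -0.13744035  0.34791069] 8.715665077891382
```

```bash
python3 -m creep '[-3,-0.3,-5,0,0,2.2,0, -3,-0.3,-11,0,0,2.2,0, -3,-0.3,-17,0,0,2.2,0, -3,-0.3,-22,0,0,2.2,0, -3,-0.3,-22,0,0,2.2,0, -3,-0.3,-22,0,0,2.2,0]'
python3 - <<'E'
from h import *
f=cam('wrist'); cv2.imwrite('pics/w2.png',f['color']); o=manip.get_obs();print(o['ee_pos'],np.degrees(np.arctan2(o['tool_rot'][1][0],o['tool_rot'][0][0])))
for l in ['spare_lens','film_can']: spot(f,l,1)
E
```

```text
t: 3.4
ee_pos: [0.455, -0.1401, 0.1297]
tool_rot: [[0.982, 0.19, 0.001], [0.19, -0.982, -0.001], [0.001, 0.001, -1.0]]
contact_force: [-0.0, 0.3, 0.3]
grip_width: 1.004
grasp_force: 0.0
[ 0.45541539 -0.14018735  0.13020763] 10.986332267198371
spare_lens 0.62 [ 0.4554 -0.1391  0.0781] [254. 202.]
film_can 0.67 [ 0.5181 -0.1275  0.0553] [254. 128.]
```

View pics/w2.png

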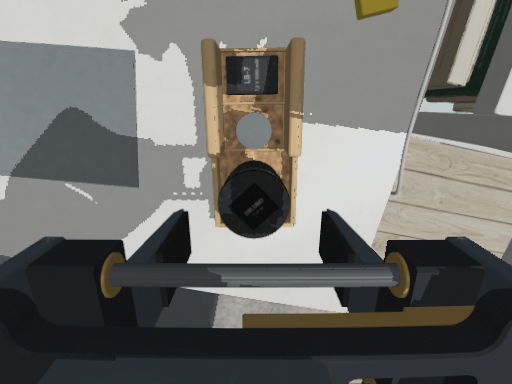

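```bash
python3 -m creep '[-0.2,0,-3,0,0,0,0, -0.2,0,-6,0,0,0,0, -0.2,0,-7.2,0,0,0,0, -0.2,0,-7.2,0,0,0,0, -0.2,0,-7.2,0,0,0,0.5, -0.2,0,-7.2,0,0,0,0.5, -0.2,0,-7.2,0,0,0,0.5, -0.2,0,-7.2,0,0,0,0.5, -0.2,0,-7.2,0,0,0,0.5]' 20
```

```text
t: 4.68
ee_pos: [0.4525, -0.1396, 0.0566]
tool_rot: [[0.982, 0.191, 0.001], [0.191, -0.982, -0.0], [0.001, 0.0, -1.0]]
contact_force: [-1.6, -0.1, 9.0]
grip_width: 0.712
grasp_force: 20.0
```

```bash
python3 -m creep '[0,0,1,0,0,0,0.5, 0,0,4,0,0,0,0.5, 0,0,7,0,0,0,0.5, 1.5,4,7,0,0,0,0.5, 3.5,9,7,0,0,0,0.5, 5.5,14,7,0,0,0,0.5, 7.2,18,7,0,0,0,0.5, 7.2,18,7,0,0,0,0.5, 7.2,18,7,0,0,0,0.5]' 20
python3 - <<'E'
from h import *
f=cam('side'); cv2.imwrite('pics/s2.png',cv2.resize(f['color'][90:280,180:380],None,fx=3,fy=3))
f=cam('top')
for p in [(251,195),(316,190),(320,237),(257,244)]: print(hit(f,*p,.002).round(3))
E
```

```text
t: 5.8
ee_pos: [0.5236, 0.0403, 0.1261]
tool_rot: [[0.982, 0.191, -0.0], [0.191, -0.982, -0.0], [-0.0, 0.0, -1.0]]
contact_force: [0.0, -0.3, -2.0]
grip_width: 0.712
grasp_force: 20.0
[0.553 0.204 0.002]
[0.569 0.002 0.002]
[ 0.423 -0.006  0.002]
[0.403 0.186 0.002]
```

View pics/s2.png

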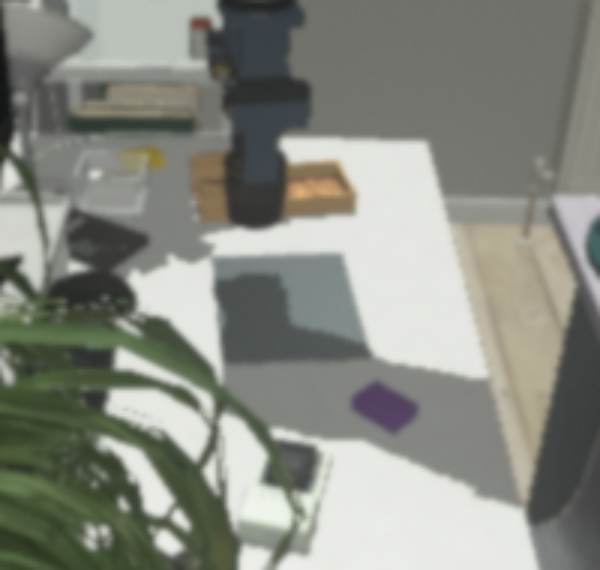

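```bash
python3 -m creep '[0,1,-3,0,0,0,0.5, 0,1,-5.5,0,0,0,0.5, 0,1,-6.4,0,0,0,0.5, 0,1,-6.8,0,0,0,0.5, 0,1,-7.0,0,0,0,0.5, 0,1,-7.0,0,0,0,0.5, 0,1,-7.0,0,0,0,0.5]' 20
```

```text
t: 6.78
ee_pos: [0.5244, 0.0505, 0.0565]
tool_rot: [[0.982, 0.191, 0.001], [0.191, -0.982, 0.0], [0.001, 0.0, -1.0]]
contact_force: [0.5, 0.7, -2.7]
grip_width: 0.707
grasp_force: 20.0
```

```bash
python3 -m creep '[0,0,-0.1,0,0,0,0.5, 0,0,-0.1,0,0,0,0.5, 0,0,-0.1,0,0,0,0.5]' 20;python3 -m creep '[0,0,-0.1,0,0,0,0.5, 0,0,-0.1,0,0,0,0.5, 0,0,-0.1,0,0,0,0.5]' 20
```

```text
t: 7.15
ee_pos: [0.5243, 0.0506, 0.0556]
tool_rot: [[0.982, 0.191, 0.0], [0.191, -0.982, -0.0], [0.0, 0.0, -1.0]]
contact_force: [-2.8, -0.4, 8.9]
grip_width: 0.71
grasp_force: 20.0
t: 7.52
ee_pos: [0.5245, 0.0506, 0.0552]
tool_rot: [[0.982, 0.191, 0.0], [0.191, -0.982, 0.0], [0.0, 0.0, -1.0]]
contact_force: [-7.2, -0.1, 20.2]
grip_width: 0.711
grasp_force: 20.0
```

```bash
python3 -m creep '[0,0,0.2,0,0,0,0, 0,0,0.2,0,0,0,0, 0,0,0.2,0,0,0,0, 0,0,0.2,0,0,0,0, 0,0,4,0,0,0,0, 0,0,10,0,0,0,0, -0.2,-3,13,0,0,10,0, -0.4,-6,13,0,0,20,0, -0.6,-10,13,0,0,30,0, -0.8,-14,13,0,0,40,0, -0.8,-17.9,13,0,0,50,0, -0.8,-17.9,13,0,0,60,0]' 20
python3 -m creep '[0,0,0,0,0,10,0.2, 0,0,0,0,0,20,0.2, 0,0,0,0,0,30,0.2, 0,0,0,0,0,30,0.2, 0,0,0,0,0,30,0.2]'
python3 - <<'E'
from h import *
f=cam('wrist'); cv2.imwrite('pics/w3.png',f['color']); o=manip.get_obs();print(o['q'])
for l in ['spare_lens','film_can','spent_battery']: spot(f,l,1)
E
```

```text
t: 9.02
ee_pos: [0.516, -0.1305, 0.184]
tool_rot: [[0.322, 0.947, 0.0], [0.947, -0.322, -0.0], [-0.0, 0.0, -1.0]]
contact_force: [0.4, -0.1, 0.8]
grip_width: 1.001
grasp_force: 0.0
t: 9.65
ee_pos: [0.516, -0.1285, 0.184]
tool_rot: [[-0.187, 0.982, -0.0], [0.982, 0.187, 0.0], [0.0, -0.0, -1.0]]
contact_force: [0.1, 0.0, 0.6]
grip_width: 0.804
grasp_force: 0.0
[-2.87814153e-01  1.47253338e-01  2.08650348e+00  3.42717815e-05
  9.07958091e-01 -4.76647958e-01]
spare_lens 0.92 [0.5229 0.0367 0.0756] [295.  22.]
film_can 0.96 [ 0.5177 -0.1239  0.0554] [257. 177.]
spent_battery 0.72 [ 0.5654 -0.1195  0.0186] [293. 174.]
```

View pics/w3.png

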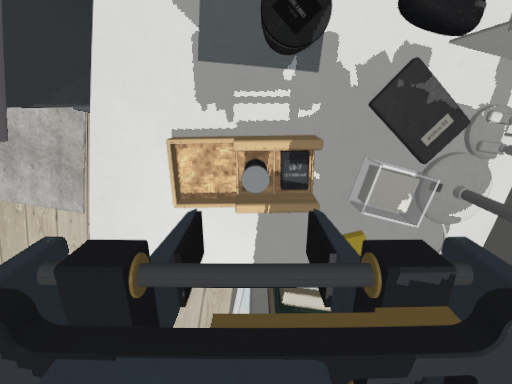

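```bash
python3 -m creep '[0,0.2,-5,0,0,0,0.36, 0,0.2,-10,0,0,0,0.36, 0,0.2,-12.5,0,0,0,0.36, 0,0.2,-13.3,0,0,0,0.36, 0,0.2,-13.3,0,0,0,0.36, 0,0.2,-13.3,0,0,0,0.8, 0,0.2,-13.3,0,0,0,0.8, 0,0.2,-13.3,0,0,0,0.8, 0,0.2,-13.3,0,0,0,0.8]' 15
```

```text
t: 10.98
ee_pos: [0.5162, -0.1265, 0.0513]
tool_rot: [[-0.191, 0.982, 0.0], [0.982, 0.191, -0.0], [-0.0, 0.0, -1.0]]
contact_force: [-0.2, 0.2, -0.1]
grip_width: 0.234
grasp_force: 0.0
```

Run:
```python
from h import *
o=manip.get_obs(); print(o['grip_width'],o['grasp_force'])
f=cam('wrist'); cv2.imwrite('pics/w4.png',f['color'])
for l in ['film_can','spent_battery']: spot(f,l,1)
```

```text
0.23440350917327696 0.0
film_can 0.75 [ 0.5141 -0.1193  0.0525] [254. 219.]
spent_battery 0.97 [ 0.6714 -0.2029  0.0162] [396. 309.]
```

View pics/w4.png

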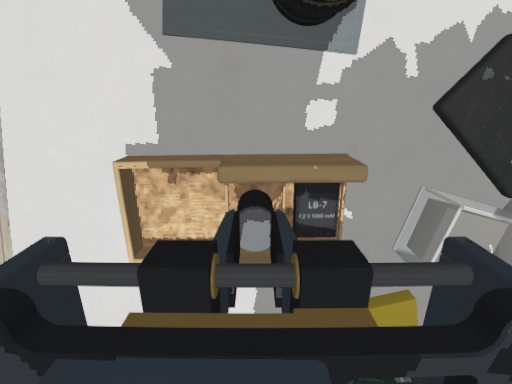

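Run:
```python
from h import *
f=cam('wrist')
for p in [(255,228),(255,212),(255,252)]: print(hit(f,*p,.055).round(4))
print(np.round(proj(f,manip.get_obs()['ee_pos']+np.array([0,0,-.006]))))
for s in (1,-1):print([np.round(proj(f,(np.array([.5162,-.1265,.055])+ [0,.017*k,0]))) for k in(-1,0,1)])
```

```text
[ 0.5154 -0.1246  0.055 ]
[ 0.5131 -0.1126  0.055 ]
[ 0.5191 -0.1434  0.055 ]
[255. 225.]
[array([251., 251.]), array([256., 231.]), array([260., 209.])]
[array([251., 251.]), array([256., 231.]), array([260., 209.])]
```

```bash
python3 -m creep '[0,0,0,0,0,0,1, 0,0,0,0,0,0,1, 0,0,0,0,0,0,1]' 15
```

```text
t: 11.55
ee_pos: [0.516, -0.1265, 0.051]
tool_rot: [[-0.191, 0.982, -0.0], [0.982, 0.191, 0.0], [0.0, -0.0, -1.0]]
contact_force: [-0.2, -0.5, -0.6]
grip_width: 0.01
grasp_force: 0.0
```

Run:
```python
from h import *
f=cam('wrist'); a=cv2.resize(f['color'][130:330,130:380],None,fx=2,fy=2)
g=cam('side'); b=cv2.resize(g['color'][120:180,220:320],(500,300),interpolation=cv2.INTER_CUBIC)
cv2.imwrite('pics/w5.png',np.vstack([a,b])[:600])
```

```text
(no output)
```

View pics/w5.png

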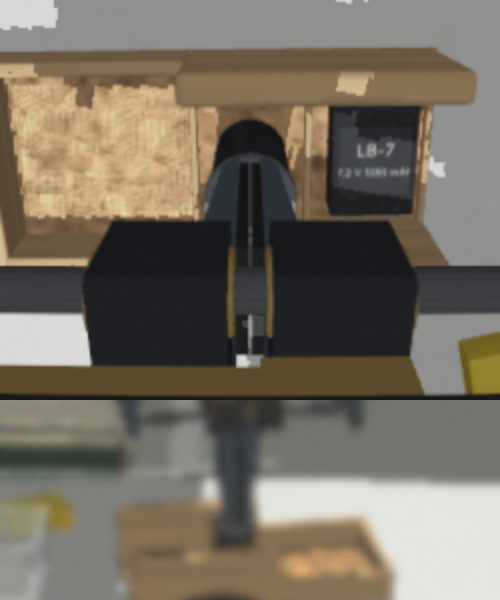

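Run:
```python
from h import *
f=cam('wrist'); o=manip.get_obs(); R=np.array(o['tool_rot']); p=np.array(o['ee_pos'])
for y in (0,.0455):
  for x in (.016,0,-.016):
    print(y,x,[tuple(np.round(proj(f,p+R@np.array([x,y,z])))) for z in (-.02,0,.025)])
print([(z,np.round(proj(f,[.5155,-.1255,z])),np.round(proj(f,[.5155,-.1255+.0155,z]))) for z in (.055,.03,.003)], o['contact_force'])
```

```text
0 0.016 [(np.float64(255.0), np.float64(219.0)), (np.float64(255.0), np.float64(207.0)), (np.float64(255.0), np.float64(196.0))]
0 0 [(np.float64(255.0), np.float64(241.0)), (np.float64(255.0), np.float64(228.0)), (np.float64(255.0), np.float64(215.0))]
0 -0.016 [(np.float64(255.0), np.float64(263.0)), (np.float64(255.0), np.float64(248.0)), (np.float64(255.0), np.float64(233.0))]
0.0455 0.016 [(np.float64(327.0), np.float64(219.0)), (np.float64(320.0), np.float64(207.0)), (np.float64(313.0), np.float64(196.0))]
0.0455 0 [(np.float64(325.0), np.float64(241.0)), (np.float64(318.0), np.float64(228.0)), (np.float64(311.0), np.float64(215.0))]
0.0455 -0.016 [(np.float64(323.0), np.float64(263.0)), (np.float64(317.0), np.float64(248.0)), (np.float64(310.0), np.float64(233.0))]
[(0.055, array([255., 229.]), array([259., 209.])), (0.03, array([255., 215.]), array([259., 197.])), (0.003, array([255., 204.]), array([258., 187.]))] [ 0.39529235  0.47373353 -0.41500424]
```

```bash
for i in 1 2; do python3 -m creep '[0,0,-0.15,0,0,0,1, 0,0,-0.15,0,0,0,1]' 15 | egrep 'ee_pos|contact|width'; done
```

```text
ee_pos: [0.516, -0.1264, 0.0494]
contact_force: [1.1, 0.4, -0.4]
grip_width: 0.001
ee_pos: [0.5166, -0.1266, 0.0489]
contact_force: [-3.6, 1.5, 18.1]
grip_width: 0.004
```

```bash
python3 -m creep '[0,0,1.5,0,0,0,0.36, 0,0,1.5,0,0,0,0.36, 0,0,1.5,0,0,0,0.36, 0,0,1.5,0,0,0,0.36, 0,0,1.5,0,0,0,0.36, 0,0,0,0,0,0,0.36, 0,0,-0.5,0,0,0,0.36, 0,0,-0.7,0,0,0,0.36, 0,0,-0.7,0,0,0,0.36]' 15; python3 -m creep '[0,0,0,0,0,0,1, 0,0,0,0,0,0,1, 0,0,0,0,0,0,1, 0,0,0,0,0,0,1, 0,0,0,0,0,0,1]' 15
```

```text
t: 13.32
ee_pos: [0.516, -0.1264, 0.0408]
tool_rot: [[-0.191, 0.982, -0.0], [0.982, 0.191, 0.0], [0.0, -0.0, -1.0]]
contact_force: [-0.1, 0.0, -0.8]
grip_width: 0.638
grasp_force: 0.0
t: 13.95
ee_pos: [0.5162, -0.1265, 0.0412]
tool_rot: [[-0.191, 0.982, 0.0], [0.982, 0.191, -0.0], [-0.0, 0.0, -1.0]]
contact_force: [-0.4, 0.2, 3.0]
grip_width: 0.358
grasp_force: 15.0
```

```bash
python3 -m creep '[0,0,0,0,0,0,0.36, 0,0,0,0,0,0,0.36, 0,0,0,0,0,0,0.36, 0,0,-0.7,0,0,0,0.36, 0,0,-1.2,0,0,0,0.36, 0,0,-1.2,0,0,0,0.36]' 15|grep contact; python3 -m creep '[0,0,0,0,0,0,1, 0,0,0,0,0,0,1, 0,0,0,0,0,0,1, 0,0,0,0,0,0,1, 0,0,1,0,0,0,1, 0,0,4,0,0,0,1, 0,0,8,0,0,0,1, 0,0,10,0,0,0,1, 0,0,10,0,0,0,1]' 15
```

```text
contact_force: [-0.3, 0.0, -0.9]
t: 15.82
ee_pos: [0.517, -0.1267, 0.1308]
tool_rot: [[-0.191, 0.982, 0.003], [0.982, 0.191, -0.001], [-0.001, 0.003, -1.0]]
contact_force: [0.4, 0.1, -1.1]
grip_width: 0.359
grasp_force: 15.0
```

```bash
python3 -m creep '[0.3,4,0,0,0,0,1, 0.5,9,0,0,0,0,1, 0.8,15,0,0,0,0,1, 1.1,21,0,0,0,0,1, 1.3,26,0,0,0,0,1, 1.3,28.7,0,0,0,0,1, 1.3,28.7,0,0,0,0,1, 1.3,28.7,-4,0,0,0,1, 1.3,28.7,-8,0,0,0,1, 1.3,28.7,-9.8,0,0,0,1, 1.3,28.7,-10.1,0,0,0,1, 1.3,28.7,-10.1,0,0,0,1]' 15; python3 -m creep '[0,0,-0.1,0,0,0,1, 0,0,-0.1,0,0,0,1]' 15 | egrep 'pos|con'
```

```text
t: 17.32
ee_pos: [0.5296, 0.1604, 0.0288]
tool_rot: [[-0.191, 0.982, 0.001], [0.982, 0.191, 0.0], [0.0, 0.001, -1.0]]
contact_force: [-0.3, -0.1, 0.2]
grip_width: 0.356
grasp_force: 15.0
ee_pos: [0.5295, 0.1606, 0.0277]
contact_force: [0.4, -0.5, -0.9]
```

```bash
for i in 1 2; do python3 -m creep '[0,0,-0.1,0,0,0,1, 0,0,-0.1,0,0,0,1]' 15 | egrep 'pos|con'; done
```

```text
ee_pos: [0.5297, 0.1607, 0.0268]
contact_force: [-1.2, 0.4, 8.3]
ee_pos: [0.53, 0.1608, 0.0262]
contact_force: [-3.2, -0.0, 15.9]
```

```bash
python3 -m creep '[0,0,0.1,0,0,0,0.3, 0,0,0.1,0,0,0,0.3, 0,0,0.1,0,0,0,0.3, 0,0,0.1,0,0,0,0.3, 0,0,4,0,0,0,0.3, 0,0,10,0,0,0,0.3, -1,4,16,0,0,0,0.3, -2,10,17.5,0,0,0,0.3, -3,15,17.5,0,0,0,0.3, -4,19,17.5,0,0,0,0.3, -4,19,17.5,0,0,0,0.3, -4,19,17.5,0,0,0,0.3]' 15
python3 - <<'E'
from h import *
f=cam('wrist'); cv2.imwrite('pics/w6.png',f['color'])
for l in ['spare_lens','film_can','spent_battery','charger']: spot(f,l,2)
g=cam('top')
for l in ['spare_lens','film_can']: spot(g,l,2)
E
```

```text
t: 19.58
ee_pos: [0.4889, 0.3501, 0.1997]
tool_rot: [[-0.191, 0.982, -0.0], [0.982, 0.191, -0.0], [-0.0, -0.001, -1.0]]
contact_force: [0.1, -0.2, 0.1]
grip_width: 0.7
grasp_force: 0.0
film_can 0.74 [0.5291 0.1642 0.0536] [258. 303.]
spent_battery 0.89 [0.3927 0.2781 0.0123] [180. 205.]
charger 0.96 [0.4926 0.4051 0.0246] [266. 131.]
spare_lens 0.7 [0.5175 0.0497 0.0731] [304. 203.]
```

View pics/w6.png

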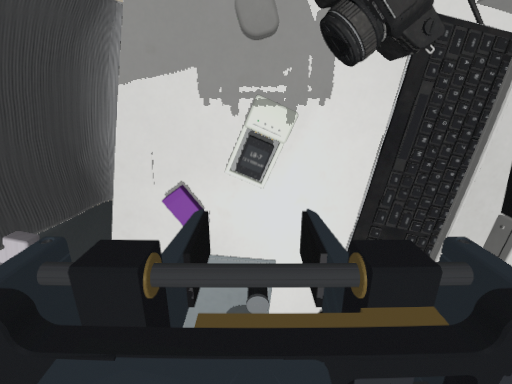

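Run:
```python
from h import *
f=cam('wrist'); g=cv2.cvtColor(f['color'],cv2.COLOR_BGR2GRAY)
S=8; c=cv2.resize(g[90:195,215:310],None,fx=S,fy=S,interpolation=cv2.INTER_CUBIC)
m=(c<85).astype(np.uint8); m=cv2.morphologyEx(m,cv2.MORPH_CLOSE,np.ones((25,25)))
n,lab,st,ce=cv2.connectedComponentsWithStats(m); 
for i in range(1,n):
    if st[i,4]<5000: continue
    cs=cv2.findContours((lab==i).astype(np.uint8),0,2)[0][0]; b=cv2.boxPoints(cv2.minAreaRect(cs))
    W=np.array([hit(f,215+(x+.5)/S-.5,90+(y+.5)/S-.5,.022) for x,y in b])
    print(st[i],(b/S+[215,90]).round(1).tolist()); print(W.round(4),W.mean(0).round(4))
    for k in range(2): d=W[k+1]-W[k]; print(np.linalg.norm(d)*1000,np.degrees(np.arctan2(d[1],d[0])))
cv2.imwrite('pics/w6c.png',cv2.resize(f['color'][90:195,215:310],None,fx=5.5,fy=5.5,interpolation=cv2.INTER_CUBIC))
```

```text
[  163   330   305   391 72185] [[232.9, 170.6], [249.9, 129.9], [276.2, 140.9], [259.3, 181.6]]
[[0.4591 0.3456 0.022 ]
 [0.4716 0.403  0.022 ]
 [0.5082 0.3957 0.022 ]
 [0.4971 0.3372 0.022 ]] [0.484  0.3704 0.022 ]
58.786371100131745 77.6716508880795
37.266247412041515 -11.344532749579214
```

View pics/w6c.png

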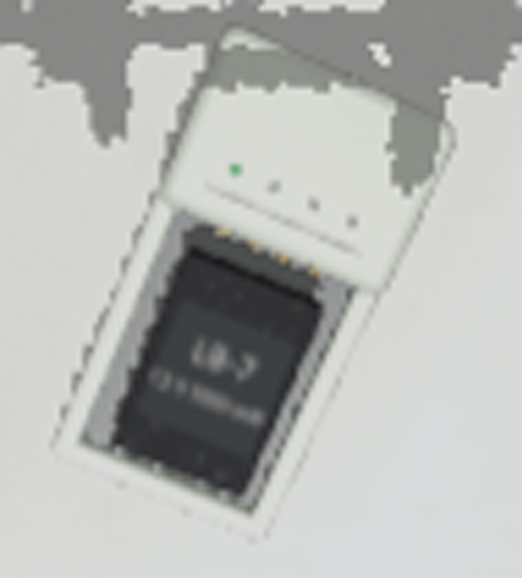

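Run:
```python
from h import *
f=cam('wrist')
def h(x,y,z): return hit(f,215+(x+.5)/5.5-.5,90+(y+.5)/5.5-.5,z)[:2]
def fit(m,W):
    m=np.array(m,float)/1000;W=np.array(W); mm,wm=m.mean(0),W.mean(0); mc,wc=m-mm,W-wm; H=mc.T@wc
    a=np.arctan2(H[0,1]-H[1,0],H[0,0]+H[1,1]); R=np.array([[np.cos(a),-np.sin(a)],[np.sin(a),np.cos(a)]])
    print((wm-R@mm).round(4),np.degrees(a).round(2),((mc@R.T-wc)*1000).round(1).tolist())
fit([(-18,26),(18,26),(18,-26),(-18,-26)],[h(185,252,.022),h(322,302,.022),h(243,495,.022),h(117,445,.022)])
fit([(-30,76),(30,76),(30,32),(-30,32),(-30,-38),(30,-38)],[h(225,28,.022),h(452,130,.022),h(385,292,.022),h(165,200,.022),h(60,446,.011),h(262,538,.011)])
```

```text
[0.4843 0.3677] -9.84 [[-0.4, 1.0], [0.7, 0.3], [1.1, -0.4], [-1.4, -0.9]]
[0.4845 0.3687] -12.09 [[-0.0, 2.7], [2.7, 2.1], [0.5, -1.4], [-2.7, 0.0], [-1.9, -2.5], [1.5, -0.9]]
```

```bash
python3 -m creep '[-0.5,1.8,-3,0,0,-10,0.36, -0.5,1.8,-8,0,0,-20,0.36, -0.5,1.8,-13,0,0,-22,0.36, -0.5,1.8,-17,0,0,-22,0.36, -0.5,1.8,-18,0,0,-22,0.36, -0.5,1.8,-18.4,0,0,-22,0.36, -0.5,1.8,-18.4,0,0,-22,0.36]' 15
python3 - <<'E'
from h import *
f=cam('wrist'); cv2.imwrite('pics/w7.png',f['color'])
E
```

```text
t: 20.95
ee_pos: [0.4848, 0.3691, 0.0173]
tool_rot: [[0.191, 0.982, 0.001], [0.982, -0.191, 0.001], [0.001, 0.001, -1.0]]
contact_force: [-0.1, 0.5, 0.9]
grip_width: 0.639
grasp_force: 0.0
```

View pics/w7.png

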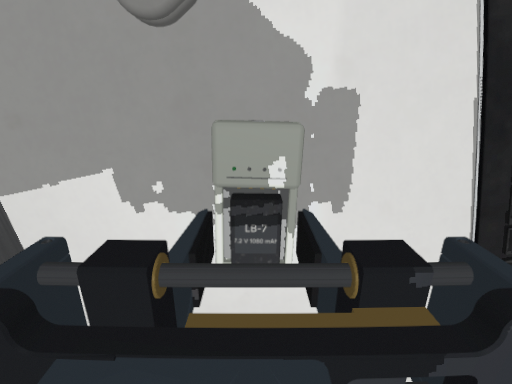

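```bash
python3 -m creep '[0,0,-0.7,0,0,0,0.36, 0,0,-1,0,0,0,0.36, 0,0,-1,0,0,0,0.36]' | egrep 'pos|con'; python3 -m creep '[0,0,0,0,0,0,1, 0,0,0,0,0,0,1, 0,0,0,0,0,0,1, 0,0,0,0,0,0,1]' 20
```

```text
ee_pos: [0.4839, 0.3684, 0.0058]
contact_force: [0.8, -1.2, -0.6]
t: 21.88
ee_pos: [0.4841, 0.3686, 0.0061]
tool_rot: [[0.191, 0.982, 0.0], [0.982, -0.191, 0.0], [0.0, 0.0, -1.0]]
contact_force: [0.0, -1.0, 1.1]
grip_width: 0.395
grasp_force: 20.0
```

```bash
python3 -m creep '[0,0,1,0,0,0,1, 0,0,5,0,0,0,1, 0,-2,8,0,0,0,1, -1,-7,8,0,0,0,1, -2,-13,8,0,0,0,1, -3,-18,8,0,0,0,1, -3.4,-22.3,8,0,0,0,1, -3.4,-22.3,4,0,0,0,1, -3.4,-22.3,1,0,0,0,1, -3.4,-22.3,0,0,0,0,1, -3.4,-22.3,-0.3,0,0,0,1, -3.4,-22.3,-0.3,0,0,0,1]' 20;  python3 -m creep '[0,0,-0.1,0,0,0,1, 0,0,-0.1,0,0,0,1]' | egrep 'pos|con'
```

```text
t: 23.38
ee_pos: [0.4506, 0.1458, 0.0038]
tool_rot: [[0.19, 0.982, 0.001], [0.982, -0.19, 0.0], [0.0, 0.001, -1.0]]
contact_force: [-0.6, 0.0, -0.9]
grip_width: 0.393
grasp_force: 20.0
ee_pos: [0.4504, 0.1457, 0.0025]
contact_force: [-0.4, 0.3, -0.2]
```

```bash
python3 -m creep '[0,0,-0.1,0,0,0,1, 0,0,-0.1,0,0,0,1]' | egrep 'pos|con'; python3 -m creep '[0,0,0,0,0,0,0.5, 0,0,0,0,0,0,0.5, 0,0,0,0,0,0,0.5, 0,0,5,0,0,0,0.36, 0,0,11,0,0,0,0.36, 2,-4,15,0,0,5,0.36, 4,-9,15,0,0,11,0.36, 7,-14,15,0,0,22,0.36, 9,-20,15,0,0,22,0.36, 11.6,-26.3,15,0,0,22,0.36, 11.6,-26.3,15,0,0,22,0.36, 11.6,-26.3,15,0,0,22,0.36]' 20
python3 - <<'E'
from h import *
f=cam('wrist'); cv2.imwrite('pics/w8.png',f['color']); 
for l in ['spent_battery','gear_caddy']: spot(f,l,2)
g=cam('top')
for l in ['spare_lens','film_can','spent_battery']: spot(g,l,4)
E
```

```text
ee_pos: [0.4504, 0.1457, 0.0018]
contact_force: [-4.4, -0.3, 16.9]
t: 25.38
ee_pos: [0.5657, -0.1176, 0.1507]
tool_rot: [[-0.19, 0.982, -0.001], [0.982, 0.19, 0.0], [0.0, -0.001, -1.0]]
contact_force: [-0.0, 0.9, -0.5]
grip_width: 0.637
grasp_force: 0.0
spent_battery 0.87 [ 0.5658 -0.1156  0.016 ] [256. 178.]
gear_caddy 0.91 [ 0.4914 -0.1369  0.0026] [194. 180.]
spare_lens 0.83 [0.5186 0.0471 0.0743] [305. 203.]
spent_battery 0.73 [ 0.5707 -0.1192  0.0227] [356. 188.]
spent_battery 0.59 [0.3989 0.2759 0.0185] [227. 245.]
```

View pics/w8.png

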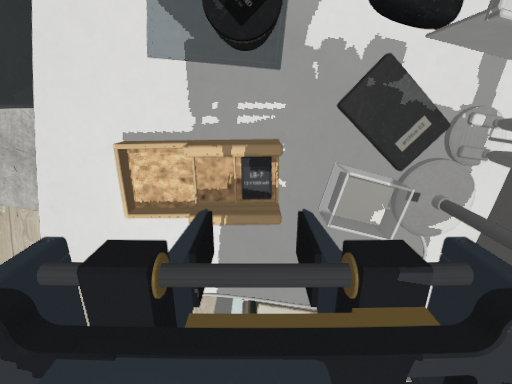

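```bash
python3 -m creep '[0.1,0,-5,0,0,0,0.36, 0.1,0,-10,0,0,0,0.36, 0.1,0,-12,0,0,0,0.36, 0.1,0,-12,0,0,0,0.36]' 20| egrep 'pos|con'; python3 -m creep '[0,0,-1,0,0,0,0.36, 0,0,-1.9,0,0,0,0.36, 0,0,-2.5,0,0,0,0.36, 0,0,-2.5,0,0,0,0.36]' | egrep 'pos|con'
```

```text
ee_pos: [0.5666, -0.1172, 0.0305]
contact_force: [-0.4, -1.1, 0.4]
ee_pos: [0.5669, -0.1174, 0.0058]
contact_force: [-0.3, 0.3, -0.1]
```

```bash
python3 -m creep '[0,0,0,0,0,0,1, 0,0,0,0,0,0,1, 0,0,0,0,0,0,1, 0,0,1,0,0,0,1, 0,0,6,0,0,0,1, 0,0,13,0,0,0,1, -1,5,13,0,0,0,1, -2,10,13,0,0,-6,1, -3,16,13,0,0,-12,1, -4,22,13,0,0,-18,1, -5,28,13,0,0,-23,1, -6,34,13,0,0,-23,1]' 20; python3 -m creep '[-1,5,0,0,0,0,1, -2.2,10,0,0,0,0,1, -2.2,14.6,0,0,0,0,1, -2.2,14.6,-3,0,0,0,1, -2.2,14.6,-7,0,0,0,1, -2.2,14.6,-10,0,0,0,1, -2.2,14.6,-10,0,0,0,1]'
python3 - <<'E'
from h import *
o=manip.get_obs();R=o['tool_rot'];print(np.degrees(np.arctan2(R[1][0],R[0][0])))
E
```

```text
t: 28.22
ee_pos: [0.5066, 0.2245, 0.1369]
tool_rot: [[0.209, 0.978, 0.001], [0.978, -0.209, 0.0], [0.0, 0.001, -1.0]]
contact_force: [1.0, 0.1, 0.1]
grip_width: 0.392
grasp_force: 19.9
t: 29.1
ee_pos: [0.4839, 0.3677, 0.0348]
tool_rot: [[0.208, 0.978, -0.003], [0.978, -0.208, -0.002], [-0.003, -0.002, -1.0]]
contact_force: [0.6, 0.1, -0.0]
grip_width: 0.389
grasp_force: 20.0
78.01150897447549
```

Well aligned; lower into the bay.

```bash
python3 -m creep '[0,0,-1.5,0,0,0,1, 0,0,-2.3,0,0,0,1, 0,0,-2.5,0,0,0,1, 0,0,-2.5,0,0,0,1]' | egrep 'pos|con'; python3 -m creep '[0,0,-0.15,0,0,0,1, 0,0,-0.15,0,0,0,1]' | egrep 'pos|con'
```

```text
ee_pos: [0.4852, 0.3686, 0.0113]
contact_force: [-0.1, 0.8, -0.2]
ee_pos: [0.4851, 0.3686, 0.0097]
contact_force: [0.4, -0.5, -1.4]
```

```bash
python3 -m creep '[0,0,-0.15,0,0,0,1, 0,0,-0.15,0,0,0,1]' | egrep 'pos|con'
```

```text
ee_pos: [0.4853, 0.3688, 0.0088]
contact_force: [-3.0, -1.9, 12.6]
```

```bash
python3 -m creep '[0,0,0.1,0,0,0,0.5, 0,0,0.1,0,0,0,0.5, 0,0,0.1,0,0,0,0.5, 0,0,5,0,0,0,0.4, 0,-2,11,0,0,1,0.4, -1,-7,12,0,0,1,0.4, -2,-13,12,0,0,1,0.4, -3,-18,12,0,0,1,0.4, -3.5,-22.3,12,0,0,1,0.4, -3.5,-22.3,12,0,0,1,0.4, -3.5,-22.3,12,0,0,1,0.4]' 20
python3 - <<'E'
from h import *
f=cam('wrist'); 
for l in ['spent_battery','film_can']: spot(f,l,3)
f=cam('top')
for l in ['spent_battery','charger']: spot(f,l,4)
E
```

```text
t: 31.48
ee_pos: [0.4504, 0.1458, 0.1282]
tool_rot: [[0.191, 0.982, 0.0], [0.982, -0.191, 0.0], [0.0, 0.0, -1.0]]
contact_force: [0.4, 0.7, 0.5]
grip_width: 0.6
grasp_force: 0.0
film_can 0.96 [0.528  0.1602 0.0534] [332. 166.]
spent_battery 0.7 [0.4881 0.3666 0.0249] [197. 215.]
spent_battery 0.65 [0.3978 0.2772 0.016 ] [226. 246.]
spent_battery 0.52 [ 0.6745 -0.2108  0.0173] [382. 156.]
charger 0.69 [0.4901 0.3977 0.0225] [187. 215.]
```

```bash
python3 -m creep '[0,0,-5,0,0,0,0.4, 0,0,-10,0,0,0,0.4, 0,0,-12,0,0,0,0.4, 0,0,-12.5,0,0,0,0.4, 0,0,-12.5,0,0,0,0.4]' | egrep 'pos|con';  python3 -m creep '[0,0,0,0,0,0,1, 0,0,0,0,0,0,1, 0,0,0,0,0,0,1, 0,0,0,0,0,0,1]' 20
```

```text
ee_pos: [0.4503, 0.1458, 0.0034]
contact_force: [0.6, 0.4, 0.0]
t: 32.9
ee_pos: [0.4506, 0.1457, 0.0038]
tool_rot: [[0.191, 0.982, 0.001], [0.982, -0.191, 0.0], [0.001, 0.001, -1.0]]
contact_force: [-1.2, 1.0, 9.3]
grip_width: 0.391
grasp_force: 20.0
```

```bash
python3 -m creep '[0,0,1,0,0,0,1, 0,0,6,0,0,0,1, 0,0,12,0,0,0,1, 2,-4,14,0,0,5,1, 4,-9,14,0,0,11,1, 7,-14,14,0,0,22,1, 9,-20,14,0,0,22,1, 11.5,-26.4,14,0,0,22,1, 11.5,-26.4,14,0,0,22,1, 11.5,-26.4,9,0,0,22,1, 11.5,-26.4,6,0,0,22,1, 11.5,-26.4,6,0,0,22,1]' 20
python3 -m creep '[0,0,-3,0,0,0,1, 0,0,-5,0,0,0,1, 0,0,-5.7,0,0,0,1, 0,0,-5.7,0,0,0,1]' | egrep 'pos|con'
```

```text
t: 34.4
ee_pos: [0.5633, -0.1175, 0.0617]
tool_rot: [[-0.191, 0.982, -0.004], [0.982, 0.191, 0.001], [0.002, -0.004, -1.0]]
contact_force: [0.1, 0.3, 0.2]
grip_width: 0.39
grasp_force: 20.0
ee_pos: [0.5652, -0.1184, 0.0064]
contact_force: [0.1, 0.4, -0.8]
```

```bash
for i in 1 2; do python3 -m creep '[0,0,-0.1,0,0,0,1, 0,0,-0.1,0,0,0,1]' | egrep 'pos|con'; done
```

```text
ee_pos: [0.5654, -0.1186, 0.0056]
contact_force: [-0.3, -0.9, -0.7]
ee_pos: [0.5654, -0.1186, 0.0048]
contact_force: [-2.7, 1.2, 10.0]
```

```bash
python3 -m creep '[0,0,0.1,0,0,0,0.5, 0,0,0.1,0,0,0,0.5, 0,0,0.1,0,0,0,0.5, 0,0,5,0,0,0,0.4, 0,0,11,0,0,0,0.36, 0,3,13.5,0,0,0,0.36, -1,9,13.5,0,0,0,0.36, -2,15,13.5,0,0,0,0.36, -3,21,13.5,0,0,0,0.36, -3.6,26,13.5,0,0,0,0.36, -3.6,27.9,13.5,0,0,0,0.36, -3.6,27.9,13.5,0,0,0,0.36]' 15
python3 - <<'E'
from h import *
f=cam('wrist'); 
for l in ['film_can','spare_lens']: spot(f,l,1)
f=cam('top'); spot(f,'spent_battery',4)
E
```

```text
t: 36.9
ee_pos: [0.5291, 0.1611, 0.139]
tool_rot: [[-0.193, 0.981, 0.0], [0.981, 0.193, -0.0], [-0.0, 0.0, -1.0]]
contact_force: [0.1, 0.5, -0.0]
grip_width: 0.637
grasp_force: 0.0
film_can 0.67 [0.5307 0.1635 0.0522] [257. 190.]
spare_lens 0.71 [0.5228 0.0492 0.0758] [229. 295.]
spent_battery 0.66 [0.3998 0.2781 0.0195] [226. 245.]
spent_battery 0.58 [0.4851 0.3677 0.0232] [196. 216.]
spent_battery 0.45 [ 0.6743 -0.2117  0.0194] [383. 156.]
```

```bash
python3 -m creep '[0,0,-5,0,0,0,0.36, 0,0,-10,0,0,0,0.36, 0,0,-11.1,0,0,0,0.36, 0,0,-11.1,0,0,0,0.36, 0,0,-11.1,0,0,0,1, 0,0,-11.1,0,0,0,1, 0,0,-11.1,0,0,0,1, 0,0,-11.1,0,0,0,1, 0,0,-11.1,0,0,0,1]' 15; python3 -m creep '[0,0,1,0,0,0,1, 0,0,5,0,0,0,1, 0,0,11,0,0,0,1, -0.2,-4,11,0,0,0,1, -0.5,-10,11,0,0,0,1, -0.8,-16,11,0,0,0,1, -1.1,-22,11,0,0,0,1, -1.3,-27,11,0,0,0,1, -1.3,-28.8,11,0,0,0,1, -1.3,-28.8,11,0,0,0,1, -1.3,-28.8,7,0,0,0,1, -1.3,-28.8,7,0,0,0,1]' 15
```

```text
t: 38.28
ee_pos: [0.5297, 0.1607, 0.0289]
tool_rot: [[-0.191, 0.982, 0.001], [0.982, 0.191, 0.0], [0.0, 0.001, -1.0]]
contact_force: [-0.8, -0.7, 8.7]
grip_width: 0.36
grasp_force: 15.0
t: 39.78
ee_pos: [0.5144, -0.1257, 0.0962]
tool_rot: [[-0.192, 0.981, -0.004], [0.981, 0.192, 0.001], [0.002, -0.004, -1.0]]
contact_force: [-0.7, 0.4, 0.1]
grip_width: 0.362
grasp_force: 15.0
```

```bash
python3 -m creep '[0,0,-3,0,0,0,1, 0,0,-5.5,0,0,0,1, 0,0,-6.6,0,0,0,1, 0,0,-6.6,0,0,0,1]' 15 | egrep 'pos|con'; python3 -m creep '[0,0,-0.1,0,0,0,1, 0,0,-0.1,0,0,0,1]' | egrep 'pos|con'
```

```text
ee_pos: [0.5162, -0.127, 0.0324]
contact_force: [0.4, -0.4, 0.6]
ee_pos: [0.5165, -0.1276, 0.0318]
contact_force: [0.2, 0.2, 0.3]
```

```bash
python3 -m creep '[0,0,-0.15,0,0,0,1, 0,0,-0.15,0,0,0,1]' | egrep 'pos|con';  python3 -m creep '[0,0,-0.12,0,0,0,1, 0,0,-0.12,0,0,0,1]' | egrep 'pos|con'
```

```text
ee_pos: [0.5165, -0.1276, 0.03]
contact_force: [0.1, -0.5, 5.4]
ee_pos: [0.5167, -0.1278, 0.0292]
contact_force: [-3.6, 0.9, 15.7]
```

```bash
python3 -m creep '[0,0,0.1,0,0,0,0.45, 0,0,0.1,0,0,0,0.45, 0,0,0.1,0,0,0,0.45, 0,0,5,0,0,0,0.4, 0,0,11,0,0,0,0, 0,3,13,0,0,-10,0, 0.2,6,13,0,0,-20,0, 0.4,9,13,0,0,-30,0, 0.6,12,13,0,0,-40,0, 0.8,15,13,0,0,-50,0, 0.8,17.8,13,0,0,-60,0, 0.8,17.8,13,0,0,-70,0]' 20; python3 -m creep '[0,0,0,0,0,-10,0, 0,0,0,0,0,-20,0, 0,0,0,0,0,-20,0, 0,0,0,0,0,-20,0]'
python3 - <<'E'
from h import *
f=cam('wrist'); 
for l in ['film_can','spare_lens','spent_battery']: spot(f,l,2)
E
```

```text
t: 42.52
ee_pos: [0.5239, 0.052, 0.1582]
tool_rot: [[0.859, 0.512, -0.0], [0.512, -0.859, 0.0], [-0.0, -0.0, -1.0]]
contact_force: [0.4, 0.3, 0.3]
grip_width: 0.998
grasp_force: 0.0
t: 43.02
ee_pos: [0.524, 0.0505, 0.1583]
tool_rot: [[0.981, 0.195, -0.0], [0.195, -0.981, -0.0], [-0.0, -0.0, -1.0]]
contact_force: [-0.3, -0.3, -0.5]
grip_width: 1.0
grasp_force: 0.0
film_can 0.83 [ 0.5206 -0.1233  0.0542] [403. 217.]
film_can 0.23 [ 0.5627 -0.1214  0.0205] [399. 175.]
spent_battery 0.71 [ 0.6712 -0.2086  0.0141] [496. 100.]
spent_battery 0.61 [0.4867 0.3484 0.0213] [ 11. 162.]
```

```bash
python3 -m creep '[0,0,-4,0,0,0,0, 0,0,-9,0,0,0,0, 0,0,-11.6,0,0,0,0, 0,0,-11.6,0,0,0,0, 0,0,-11.6,0,0,0,0, 0,0,-11.6,0,0,0,0.6, 0,0,-11.6,0,0,0,0.6, 0,0,-11.6,0,0,0,0.6, 0,0,-11.6,0,0,0,0.6, 0,0,-11.6,0,0,0,0.6]' 25
```

```text
t: 44.48
ee_pos: [0.5244, 0.0506, 0.0429]
tool_rot: [[0.982, 0.191, 0.001], [0.191, -0.982, 0.0], [0.001, -0.0, -1.0]]
contact_force: [-2.2, 1.2, 7.8]
grip_width: 0.713
grasp_force: 25.0
```

```bash
python3 -m creep '[0,0,1,0,0,0,0.6, 0,0,4,0,0,0,0.6, 0,0,8,0,0,0,0.6, -1.5,-4,8,0,0,0,0.6, -3.5,-9,8,0,0,0,0.6, -5.5,-14,8,0,0,0,0.6, -7.3,-19.1,8,0,0,0,0.6, -7.3,-19.1,8,0,0,0,0.6, -7.3,-19.1,8,0,0,0,0.6, -7.3,-19.1,4,0,0,0,0.6, -7.3,-19.1,4,0,0,0,0.6]' 25
```

```text
t: 45.85
ee_pos: [0.4497, -0.1389, 0.0807]
tool_rot: [[0.981, 0.193, -0.004], [0.193, -0.981, 0.002], [-0.004, -0.002, -1.0]]
contact_force: [-1.1, 0.3, -1.5]
grip_width: 0.708
grasp_force: 25.0
```

```bash
python3 -m creep '[0,0,-1.5,0,0,0,0.6, 0,0,-2.7,0,0,0,0.6, 0,0,-3.6,0,0,0,0.6, 0,0,-3.6,0,0,0,0.6]'; python3 -m creep '[0,0,-0.1,0,0,0,0.6, 0,0,-0.1,0,0,0,0.6]' | egrep 'pos|con'
```

```text
t: 46.35
ee_pos: [0.4507, -0.1403, 0.0458]
tool_rot: [[0.982, 0.191, -0.001], [0.191, -0.982, 0.0], [-0.001, -0.001, -1.0]]
contact_force: [1.2, 0.1, -1.4]
grip_width: 0.719
grasp_force: 25.0
ee_pos: [0.4513, -0.1406, 0.0456]
contact_force: [0.0, 0.1, -2.5]
```

```bash
for i in 1 2; do python3 -m creep '[0,0,-0.1,0,0,0,0.6, 0,0,-0.1,0,0,0,0.6]' | egrep 'pos|con'; done
```

```text
ee_pos: [0.4511, -0.1405, 0.0444]
contact_force: [0.4, 0.7, -1.6]
ee_pos: [0.4512, -0.1405, 0.0438]
contact_force: [-4.2, 1.4, 12.6]
```

Resting on the compartment floor; release, rise, and check.

```bash
python3 -m creep '[0,0,0.05,0,0,0,0, 0,0,0.05,0,0,0,0, 0,0,0.05,0,0,0,0, 0,0,0.05,0,0,0,0, 0,0,4,0,0,0,0, 0,0,10,0,0,0,0, 0,0,15,0,0,0,0, 2,2,17,0,0,0,0, 3,5,17,0,0,0,0, 3,5,17,0,0,0,0, 3,5,17,0,0,0,0]' 25
python3 - <<'E'
from h import *
f=cam('wrist'); t=cam('top')
a=cv2.resize(f['color'][60:260,160:420],(560,430)); b=cv2.resize(t['color'][180:260,110:250],(240,137))
cv2.imwrite('pics/end.png',np.hstack([a,np.vstack([b,np.zeros((293,240,3),np.uint8)])]))
for l in ['film_can','spare_lens','spent_battery']: spot(f,l,2); spot(t,l,4)
E
```

```text
t: 48.48
ee_pos: [0.4807, -0.0906, 0.213]
tool_rot: [[0.982, 0.191, -0.001], [0.191, -0.982, 0.0], [-0.001, -0.0, -1.0]]
contact_force: [-0.0, 0.3, 0.0]
grip_width: 1.001
grasp_force: 0.0
film_can 0.64 [ 0.5273 -0.1224  0.0047] [283. 138.]
film_can 0.56 [ 0.5169 -0.1311  0.0531] [292. 152.]
spare_lens 0.63 [ 0.4553 -0.1394  0.0783] [290. 206.]
spare_lens 0.66 [ 0.4385 -0.1413  0.0774] [371. 230.]
spent_battery 0.83 [0.4035 0.2609 0.0144] [ 13. 174.]
spent_battery 0.68 [ 0.6712 -0.2143  0.0158] [380.  42.]
spent_battery 0.51 [0.3989 0.2742 0.0203] [227. 245.]
```

View pics/end.png

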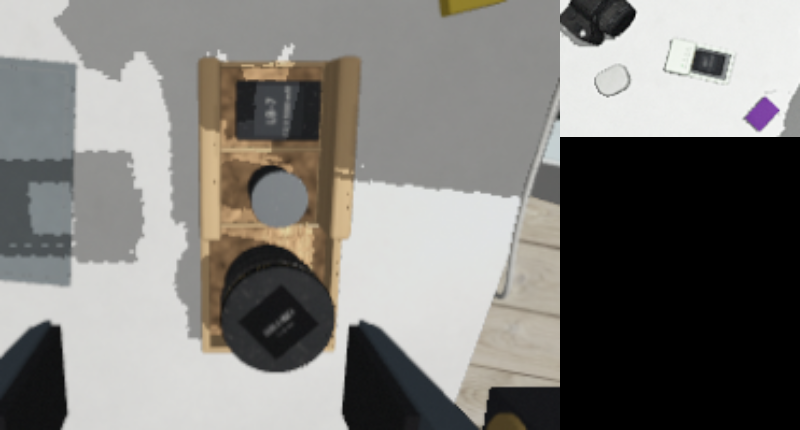

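The picture shows the lens at (277,315), the can at (279,198) and the charged battery at (278,110), each upright or flat in its own compartment. The spent battery lies in the charger bay at (710,63), and the bystanders have not moved.

```bash
python3 -c "
from cell import manip
print(manip.close_job())"
```

```text
the job is handed in; nothing more can be done
None
```

The batteries are swapped, and the lens and film can are back upright in their own compartments; I handed the job in at about 48 s, and the last pictures showed everything in place and the bystanders unmoved.

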